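# Slide the instrument tin between the vial holders to its stop

### The job

On the vaccine bench, push the flat instrument tin lengthwise through the narrow gap between the two fixed vial holders, until it is completely behind them with its front end flush against the stop rail. Only push it with the fingers: it stays flat on the table and is never lifted. Leave the loose vials, the infusion bottle and the can where they stand.

Things in the scene. Friction and masses are not known exactly. Their poses are not given: they have to be found in the camera images.
- tin: The loose flat lidded white-enamelled instrument tin, a closed block 120 mm long (its x), 90 mm wide (its y), 32 mm high (z up), 0.3 to 0.55 kg; slides on the steel table with ordinary friction (a push of a few newtons). Origin at the centre of its underside. Starts in front of the gap, off its centre line and turned.
- station: Two fixed vial holders and a stop rail, screwed to the table. Origin on the table midway between the holders; x points the way the tin must travel, through the gap to the rail; y joins the holders. Each holder is a round dark steel collar, 52 mm diameter, 22 mm high, centred at y = +75 and -75 mm, with a fixed amber vial in it (32 mm diameter, top at 54 mm). The gap is 98 mm.
- rail (a point): Middle of the near face of the stop rail, at table height, on the gap's centre line: 160 mm beyond the station's origin along the station's x. The fixed dark steel rail is 30 mm high, 220 mm long, parallel to the station's y; the tin is home with its centre 60 mm before this point.
- vial_a: Loose amber vial, 40 mm diameter, 75 mm tall, standing outside one of the holders; leave it alone. Origin at the centre of its underside.
- vial_b: Loose amber vial like the other, standing outside the other holder; leave it alone. Origin at the centre of its underside.
- infusion_bottle: Loose flat-sided infusion bottle, 95 x 55 mm, 198 mm tall, standing behind the stop rail; leave it alone. Origin at the centre of its underside.
- can: Loose open yellow can, about 100 mm diameter, 110 mm tall; leave it alone. Origin at the centre of its underside.
Not all that is in view belongs to the job. Of the things that look like the tin, the smallest one is meant.

How it is judged:
By the outcome, as a careful person would: the job done as asked, in the order asked, and still so for the second after the job is handed in, with the robot touching nothing.
It also fails if it takes over 72 s, if anything falls off the work surface, if the arm or the gripper's body presses on something with over 40 N, if the wrist force passes 120 N, or if a joint passes its speed limit or range.

### The arm

A 7-joint arm with a two-finger parallel gripper is mounted at the origin on the work surface. World frame = base frame: x ahead of the robot, y to its left, z up, the work surface at z = 0. Lengths are in m, angles in rad, forces in N, time in s.
With the tool pointing down it reaches from about 0.4 to 0.85 m from the base axis. Payload 10.4 kg.
Tool frame: the origin (TCP) lies midway between the tips of the shut fingers; the grasp point (between the pads) lies 19 mm behind it; z points along the fingers, x is the direction in which the jaws open and shut, and the axes are right-handed (so a half turn about z gives the same grasp; the last joint's range is limited). The gripper opens to 85 mm and grips with 20 to 120 N. Pads are 22 mm wide; open, the fingers measure 114 mm over their backs; the gripper's body (76 mm by 85 mm) begins 54 mm behind the grasp point. The pads swing forward as they close: fully open they stand 13 mm farther back than shut.
Start: joints at [1.193, 0.332, -0.065, 1.46, 0.022, 1.35, -0.088], TCP at [0.217, -0.586, 0.231] pointing down, gripper open.
Joint ranges: [-2.6, 2.6], [-0.5, 2.12], [-1.47, 1.34], [0.16, 2.42], [-1.27, 4.41], [0.06, 2.06], [-2.6, 2.6]. Speed limits (rad/s): [2.22, 2.22, 2.79, 2.79, 3.14, 3.14, 3.14].

### API

Orientations are given as a unit quaternion [x, y, z, w].
In Python, from workcell import manip, cams gives the robot as it stands.
- The arm moves only by the tool move_arm, never from a script. Its argument "moves" is a list of rows, each a list of 7 numbers: the turn, a rotation vector about the tool's x, y, z in degrees, then the shift along the tool's x, y, z in m, then the finger opening in m, from 0 to 0.0854. A call has 1 to 10 rows; each row is the pose to reach, as a shift and turn from the pose commanded when the call began, along the tool's axes at that moment; what a row does not reach only later rows make up. A row lasts 1/10 s, in which the tool goes at most 50 mm and 8.59 degrees, less where a joint would pass 70% of its speed; a pose out of reach is approached as far as the arm can. A call with a gripper value outside its range is refused whole. The fingers move at their own pace and stop on an object; "grip_force" is the grip in N (left out, the last holds). Time passes only in rows, so rows that repeat a pose let the fingers close. It gives the time, the measured TCP pose, the force and the opening at its end, in the units of the state.
- manip.get_obs(): the state, without advancing time (a new reading comes with each control period).
- cams.camera(name): name is "side" or "top" or "wrist"; returns the picture (480x640x3 uint8, red, green, blue); there is no depth.
- cams.camera_params(name): a dict with "fx", "fy", "cx", "cy" (pixels), "xyz" and "rotation" of the camera in the world. Camera axes: x right, y up, looking along -z (the intrinsics and any distortion apply to the point x, -y, -z); pixel columns grow to the right and rows downward; lengths in m; the calibration is good to about 2 mm. The wrist camera is an equidistant fisheye: a pixel r from the principal point sees the ray r / f radians off the axis. A picture is of the moment at which its call begins: read the wrist's pose just before it. camera_params takes no time and is no camera call; for the wrist camera it gives the pose at the moment of the call.
- manip.hand_in(): hands the job in, once; it reports no verdict.
The state is a dict: "clock": time; "joint_pos": joint angles; "joint_velocities": joint speeds; "tau": joint torques, N m; "position": TCP position; "ee_rot": TCP orientation; "ft_force": force on the tool from outside, world axes, zero at the start; "torque": the same for the moment, N m; "grip_width": opening from 0.0 (shut) to 1.0 (fully open).
Only numpy, scipy, OpenCV 4.12 (cv2) and the standard library are available. Lean on these libraries where they do the work, as an engineer would, in place of code of your own. Each camera call takes 0.05 s, during which the arm holds its last target. There are 200 camera calls.

## Working session

There is one attempt and no reset: what is moved stays moved. The work goes in short steps, Python scripts to look and compute and a tool call to move; the robot and the scene stay as the last step left them, time stands still between calls to the robot, and variables do not carry over. Pictures are saved under pics/ and viewed, about 8 in all and at most 12, crops included, and the job is handed in when it is done.

Besides the shell and the picture viewer there is one more tool, called after "Call:" as a command line: name --pt "numbers of a row" for each row, then --argument value for the rest. move_arm: Moves the arm, as the interface text tells. Its arguments: {"type":"object","properties":{"moves":{"type":"array","items":{"type":"array","items":{"type":"number"}}},"grip_force":{"type":"number"}},"required":["moves"]}

```bash
mkdir -p pics; ls
python3 - <<'E'
from workcell import manip,cams
import cv2
print(manip.get_obs())
for n in("top","side"):
    print(n,cams.camera_params(n)); cv2.imwrite(f"pics/{n}0.png",cams.camera(n)[:,:,::-1])
E
```

```text
pics
{'clock': 0.0, 'joint_pos': array([ 1.19344223,  0.33284807, -0.0646973 ,  1.46095471,  0.02160032,
        1.34990418, -0.08849725]), 'joint_velocities': array([-0.00077067, -0.00035599,  0.00082427, -0.00104108,  0.00140847,
        0.00072424, -0.00083   ]), 'tau': array([-1.01534356e-04, -6.25447297e+01,  4.89435357e-02, -3.91612816e+01,
        1.61904161e-02,  9.91244480e-03, -4.53459734e-05]), 'position': array([ 0.21695971, -0.58572624,  0.2305244 ]), 'ee_rot': array([ 8.20785998e-01, -5.71235365e-01, -6.01130862e-04, -3.76682855e-04]), 'ft_force': array([0.42962322, 0.14396488, 0.31313671]), 'torque': array([-0.01851973,  0.00059671, -0.00069141]), 'grip_width': 1.0047028698755565}
top {'fx': 534.0325055214431, 'fy': 534.0325055214431, 'cx': 316.18784019564407, 'cy': 239.4931733081515, 'xyz': array([ 0.44074526, -0.05969169,  1.481559  ]), 'rotation': array([ 0.02710331, -0.01500513, -0.6974939 ,  0.71592075])}
side {'fx': 559.9709066468292, 'fy': 559.9709066468292, 'cx': 318.300149452109, 'cy': 222.69839130558702, 'xyz': array([0.27525241, 0.92290018, 1.0175725 ]), 'rotation': array([-0.04805856,  0.38527627,  0.91246711, -0.12905947])}
```

View pics/top0.png

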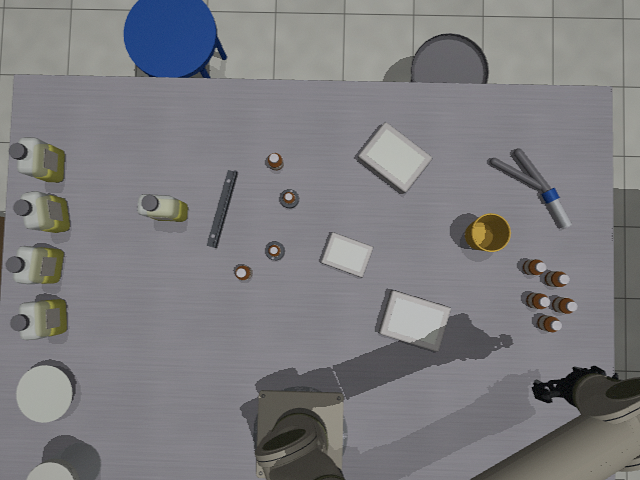

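View pics/side0.png

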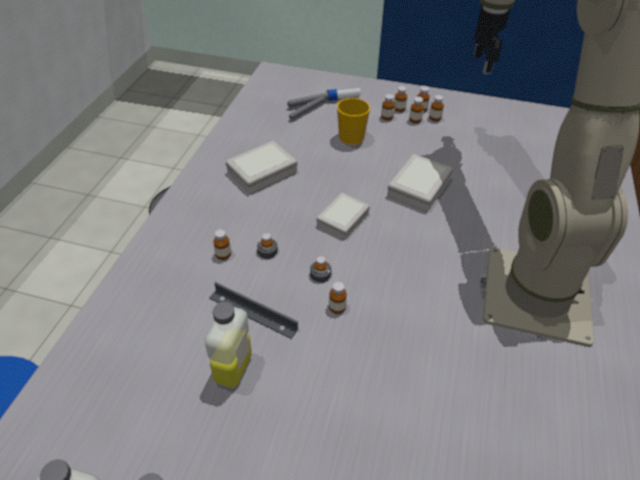

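The top view shows three white tins, at (394,157), (347,254) and (415,319). The one at (347,254) is clearly the smallest and lies in front of the gap between the collars at (289,198) and (274,251). The rail is at (222,209). I'll confirm this in a crop and measure.

```bash
cat > h.py <<'E'
from workcell import manip,cams
import numpy as np,cv2
from scipy.spatial.transform import Rotation as R
def px2w(n,uv,z):
    p=cams.camera_params(n); uv=np.atleast_2d(uv).astype(float)
    d=np.c_[(uv[:,0]-p['cx'])/p['fx'],-(uv[:,1]-p['cy'])/p['fy'],-np.ones(len(uv))]
    d=R.from_quat(p['rotation']).apply(d); c=p['xyz']
    return (c+d*((z-c[2])/d[:,2])[:,None])
def w2px(n,P):
    p=cams.camera_params(n); q=R.from_quat(p['rotation']).inv().apply(np.atleast_2d(P)-p['xyz'])
    return np.c_[p['cx']-p['fx']*q[:,0]/q[:,2],p['cy']+p['fy']*q[:,1]/q[:,2]]
def lid(img,z=0.032,seed=(347,254)):
    """top face of the tin by bright blob -> world rect"""
    m=(img.min(2)>185).astype(np.uint8)
    n,l,s,c=cv2.connectedComponentsWithStats(m)
    ok=[i for i in range(1,n) if s[i,4]>400]
    i=min(ok,key=lambda i:np.hypot(*(c[i]-seed)))
    cn=max(cv2.findContours((l==i).astype(np.uint8),cv2.RETR_EXTERNAL,cv2.CHAIN_APPROX_NONE)[0],key=len)[:,0]
    w=px2w("top",cn,z)[:,:2]
    r=cv2.minAreaRect((w*1000).astype(np.float32)); return c[i],r,cn
E
python3 - <<'E'
from h import *
im=cv2.imread("pics/top0.png"); 
for s in((347,254),(394,157),(415,319)): print(lid(im,seed=s)[:2])
np.set_printoptions(precision=4,suppress=True)
print("rail ends top",px2w("top",[(232,171),(213,247)],.03))
c=cv2.resize(im[140:300,190:390],None,fx=4,fy=4,interpolation=cv2.INTER_CUBIC);c=c[:600]
cv2.imwrite("pics/c1.png",c)
E
```

```text
(array([413.16605839, 318.62682482]), ((315.8992004394531, -305.3245544433594), (130.5026092529297, 88.88428497314453), 74.57134246826172))
(array([413.16605839, 318.62682482]), ((315.8992004394531, -305.3245544433594), (130.5026092529297, 88.88428497314453), 74.57134246826172))
(array([413.16605839, 318.62682482]), ((315.8992004394531, -305.3245544433594), (130.5026092529297, 88.88428497314453), 74.57134246826172))
rail ends top [[0.7098 0.2029 0.03  ]
 [0.4993 0.2474 0.03  ]]
```

View pics/c1.png

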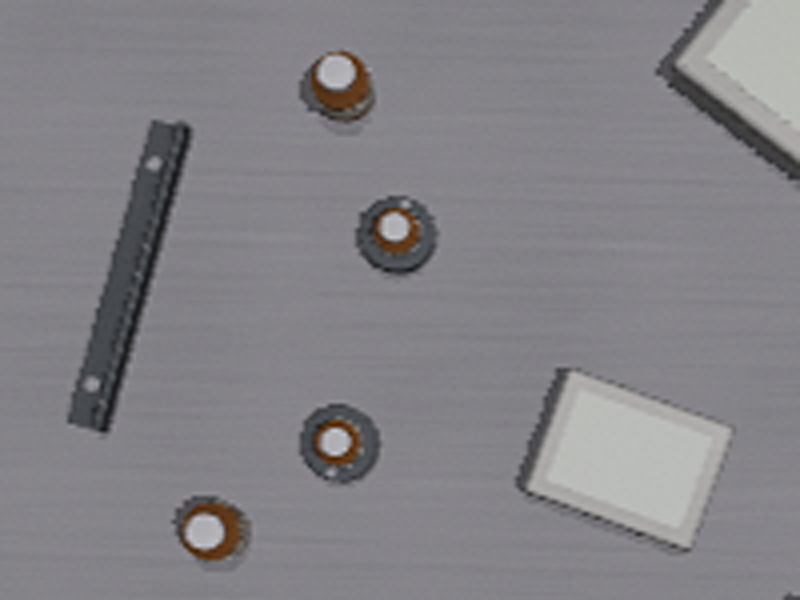

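The crop confirms it: the small tin's lid has corners at crop pixels (570,370), (735,430), (688,549) and (522,487). The collars are at (396,235) and (339,443), and the rail's near face runs from (190,127) to (107,433). Both other tins are larger.

Run:
```python
from h import *
np.set_printoptions(precision=4,suppress=True)
f=lambda a:(np.array(a)+.5)/4-.5+np.array([190,140])
t=px2w("top",f([(569,371),(734,430),(688,549),(524,487)]),.032)[:,:2]
print(t,"len",[np.linalg.norm(t[i]-t[i-1]) for i in range(4)]); c=t.mean(0)
ax=(t[0]+t[3]-t[1]-t[2]);print("tin",c,np.degrees(np.arctan2(ax[1],ax[0])))
h=px2w("top",f([(396.5,235),(339.5,443)]),.013)[:,:2]; hc=px2w("top",f([(394,227),(335,441)]),.054)[:,:2]
print("holders",h,hc,"d",np.linalg.norm(h[0]-h[1]),np.linalg.norm(hc[0]-hc[1]))
for H in(h,hc):
    d=H[0]-H[1];x=np.array([-d[1],d[0]]);print("station",H.mean(0),np.degrees(np.arctan2(x[1],x[0])))
r=px2w("top",f([(190,126),(107,433)]),0.0)[:,:2]; d=r[0]-r[1]
print("rail",r,np.linalg.norm(d),"mid",r.mean(0),np.degrees(np.arctan2(d[0],-d[1])),np.linalg.norm(r.mean(0)-h.mean(0)))
# side-view check of vial tops and lid
print(w2px("side",np.r_[np.c_[hc,[.054]*2],np.c_[t,[.032]*4]]))
v=px2w("top",f([(334,71),(205,531)]),.075);print("vials",v)
```

```text
[[ 0.5473 -0.0759]
 [ 0.5101 -0.1887]
 [ 0.4288 -0.1593]
 [ 0.4677 -0.0473]] len [np.float64(0.08457809207669584), np.float64(0.1188075285413476), np.float64(0.08647645057726748), np.float64(0.11852595886230644)]
tin [ 0.4885 -0.1178] 71.26396392684185
holders [[0.6401 0.0456]
 [0.495  0.0807]] [[0.6399 0.0445]
 [0.4948 0.0798]] d 0.14926122915398454 0.14938131008793573
station [0.5676 0.0631] 76.43121382310443
station [0.5674 0.0622] 76.3493428802269
rail [[0.7153 0.1939]
 [0.4983 0.2442]] 0.22281295544964397 mid [0.6068 0.2191] 76.95628827998858 0.1607669654766364
[[267.3046 234.6307]
 [321.4478 257.7491]
 [317.8612 215.7167]
 [342.7416 190.6021]
 [370.1814 203.5275]
 [345.4831 229.5647]]
vials [[0.7407 0.0862 0.075 ]
 [0.4325 0.1616 0.075 ]]
```

```bash
cat >> h.py <<'E'
O=np.array([.5675,.0628]); A=76.5
Rs=np.array([[np.cos(np.radians(A)),-np.sin(np.radians(A))],[np.sin(np.radians(A)),np.cos(np.radians(A))]])
def s2w(x,y): return O+Rs@np.array([x,y])
def w2s(p): return Rs.T@(np.array(p)[:2]-O)
def move(xy,z,ang):
    """tool-frame turn(deg)/shift to put TCP at world xy,z with tool x at ang deg, pointing down"""
    o=manip.get_obs(); r=R.from_quat(o['ee_rot'])
    a=np.radians(ang); T=R.from_matrix(np.c_[[np.cos(a),np.sin(a),0],[np.sin(a),-np.cos(a),0],[0,0,-1]])
    return np.round(np.degrees((r.inv()*T).as_rotvec()),2),np.round(r.inv().apply(np.r_[xy,z]-o['position']),4)
E
python3 - <<'E'
from h import *
print(w2s([.4885,-.1178]),s2w(-.194,.125))
print(move([.5,-.2],.2,A-180)); print(move(s2w(-.194,.125),.12,A-180))
E
```

```text
[-0.19405219  0.03465699] [ 0.40066536 -0.09665909]
(array([3.000e-02, 7.000e-02, 3.383e+01]), array([-0.2634, -0.3994,  0.0309]))
(array([3.000e-02, 7.000e-02, 3.383e+01]), array([-0.3947, -0.3421,  0.1111]))
```

Call:
move_arm --pt "0 0 8 -0.026 -0.04 0.003 0.06" --pt "0 0 16 -0.053 -0.08 0.006 0.06" --pt "0 0 24 -0.08 -0.12 0.01 0.06" --pt "0 0 33.8 -0.106 -0.16 0.012 0.06" --pt "0 0 33.8 -0.132 -0.2 0.016 0.06" --pt "0 0 33.8 -0.158 -0.24 0.018 0.06" --pt "0 0 33.8 -0.184 -0.28 0.02 0.06" --pt "0 0 33.8 -0.21 -0.32 0.024 0.06" --pt "0 0 33.8 -0.236 -0.36 0.027 0.06" --pt "0 0 33.8 -0.263 -0.399 0.03 0.06"

```text
clock: 1.1
position: [0.5007, -0.1991, 0.2011]
ee_rot: [-0.619, 0.785, -0.0, -0.0]
ft_force: [-0.2, -0.6, 0.3]
grip_width: 0.706
```

Run:
```python
from h import *
o=manip.get_obs();print(o['clock'],o['position'],o['grip_width'],o['joint_pos'])
print(move(s2w(-.194,.125),.12,A-180))
```

```text
1.1 [ 0.50066746 -0.19914066  0.20106484] 0.7058600614934053 [ 0.60256137  0.18373213 -0.34503727  1.71716517  0.06522534  1.25199156
 -1.56366291]
(array([ 0.  , -0.01,  0.02]), array([-0.0764,  0.1211,  0.0811]))
```

Call:
move_arm --pt "0 0 0 -0.02 0.03 0 0.06" --pt "0 0 0 -0.04 0.06 0 0.06" --pt "0 0 0 -0.06 0.09 0.02 0.06" --pt "0 0 0 -0.076 0.121 0.05 0.06" --pt "0 0 0 -0.076 0.121 0.08 0.06" --pt "0 0 0 -0.076 0.121 0.1 0.06" --pt "0 0 0 -0.076 0.121 0.12 0.06" --pt "0 0 0 -0.076 0.121 0.14 0.06" --pt "0 0 0 -0.076 0.121 0.14 0.06"

```text
clock: 2.0
position: [0.398, -0.0983, 0.0592]
ee_rot: [-0.619, 0.785, 0.002, -0.001]
ft_force: [-0.2, 0.1, 0.2]
grip_width: 0.702
```

Run:
```python
from h import *
o=manip.get_obs();print(o['clock'],o['position'],w2s(o['position']),o['grip_width'],o['joint_pos'],o['ee_rot'])
cv2.imwrite("pics/s1.png",cv2.resize(cams.camera("side")[150:300,230:430,::-1],None,fx=4,fy=4,interpolation=cv2.INTER_CUBIC))
print(move(s2w(-.194,.12),.008,A-180))
```

```text
2.0 [ 0.39804132 -0.09829214  0.05918322] [-0.1962005   0.12717031] 0.7021856062066612 [ 0.55268451  0.07902552 -0.42946247  2.16423654  0.04056636  0.91029792
 -1.70639539] [-0.61934993  0.78511184  0.00186861 -0.00124966]
(array([0.15, 0.02, 0.04]), array([-0.0021, -0.0064,  0.0526]))
```

View pics/s1.png

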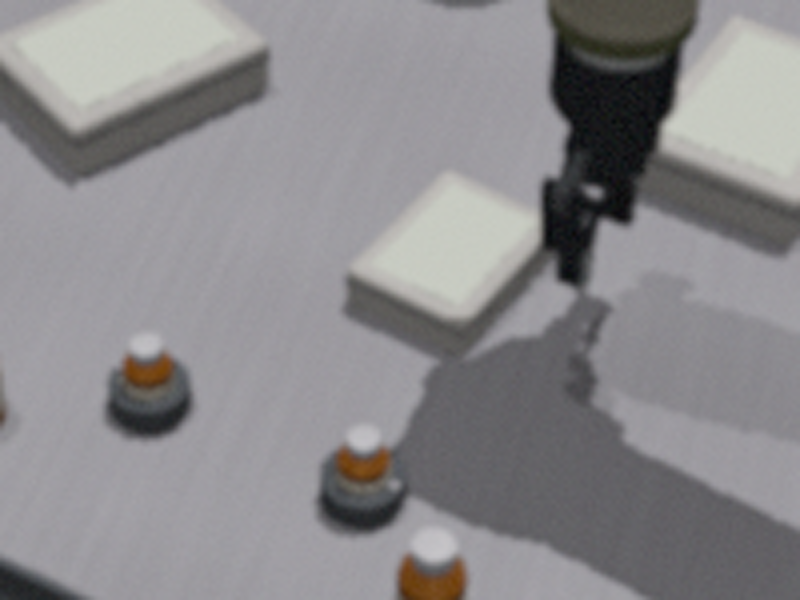

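The gripper stands beside the tin's near-robot side with open table beneath it. Lowering.

Call:
move_arm --pt "0 0 0 0 0 0.015 0.06" --pt "0 0 0 0 0 0.03 0.06" --pt "0 0 0 0 0 0.043 0.06" --pt "0 0 0 0 0 0.05 0.06" --pt "0 0 0 0 0 0.05 0.06"

```text
clock: 2.55
position: [0.4, -0.0988, 0.0114]
ee_rot: [-0.619, 0.785, 0.0, -0.0]
ft_force: [1.3, 0.1, -0.5]
grip_width: 0.705
```

Run:
```python
from h import *
o=manip.get_obs();print(o['clock'],o['position'],w2s(o['position']),o['ee_rot'],o['ft_force'])
print(move(s2w(-.194,.06),.009,A-180))
```

```text
2.55 [ 0.39995803 -0.09878768  0.0114217 ] [-0.19623489  0.12519087] [-6.19269960e-01  7.85178121e-01  1.40753440e-04 -1.22139677e-04] [ 1.31484988  0.06852975 -0.48382376]
(array([ 0.02, -0.  ,  0.03]), array([-0.0022, -0.0652,  0.0024]))
```

Call:
move_arm --pt "0 0 0 0 -0.008 0.001 0.06" --pt "0 0 0 0 -0.016 0.001 0.06" --pt "0 0 0 0 -0.022 0.001 0.06" --pt "0 0 0 0 -0.027 0.001 0.06" --pt "0 0 0 0 -0.032 0.001 0.06" --pt "0 0 0 0 -0.037 0.001 0.06" --pt "0 0 0 0 -0.042 0.001 0.06" --pt "0 0 0 0 -0.046 0.001 0.06" --pt "0 0 0 0 -0.05 0.001 0.06" --pt "0 0 0 0 -0.05 0.001 0.06"

```text
clock: 3.55
position: [0.4494, -0.1103, 0.0104]
ee_rot: [-0.619, 0.785, -0.0, 0.0]
ft_force: [-0.3, -0.3, 0.6]
grip_width: 0.699
```

Run:
```python
from h import *
o=manip.get_obs();print(o['clock'],o['position'],w2s(o['position']),o['ft_force'])
im=cams.camera("top")[:,:,::-1];cv2.imwrite("pics/t2f.png",im)
cv2.imwrite("pics/t2.png",cv2.resize(im[160:310,230:430],None,fx=4,fy=4,interpolation=cv2.INTER_CUBIC))
```

```text
3.55 [ 0.44942965 -0.11032134  0.01035359] [-0.19590096  0.07439368] [-0.30024172 -0.25156124  0.55490833]
```

View pics/t2.png

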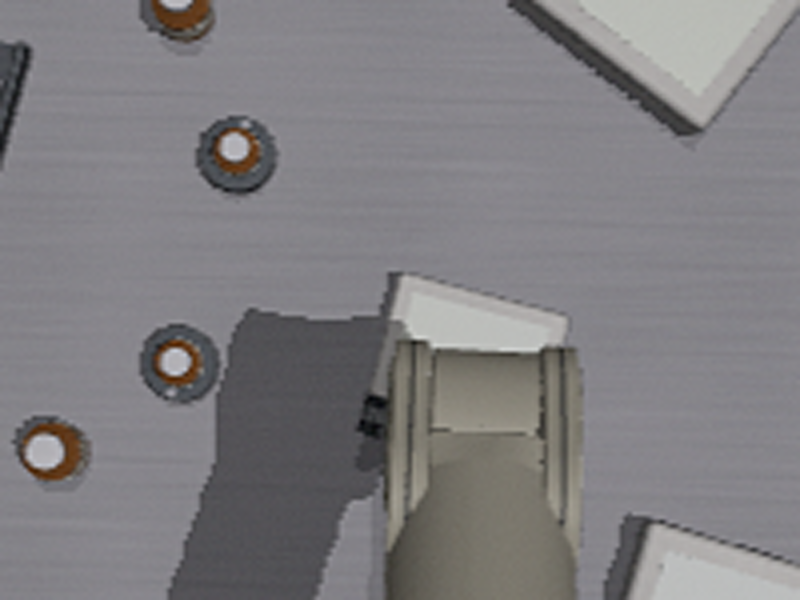

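The arm hides most of the tin. The far long edge of its lid shows from crop (400,273) to (569,318), so I'll measure that.

Run:
```python
from h import *
f=lambda a:(np.array(a)+.5)/4-.5+np.array([230,160])
e=[w2s(p) for p in px2w("top",f([(401,274),(569,318)]),.032)]
print(e,np.degrees(np.arctan2(e[0][1]-e[1][1],e[0][0]-e[1][0])))
print(move(s2w(-.196,.056),.009,A-180))
```

```text
[array([-0.13131197, -0.02257914]), array([-0.24917583, -0.02303502])] 0.2216088374286059
(array([-0.07,  0.02,  0.05]), array([ 0.0001, -0.0184,  0.0015]))
```

The tin is square to 0.2° and its far edge is at y≈-25 mm, so it needs about 20 mm more. After that I back off, raise, and come around behind it.

Call:
move_arm --pt "0 0 0 0 -0.005 0.001 0.06" --pt "0 0 0 0 -0.01 0.001 0.06" --pt "0 0 0 0 -0.014 0.001 0.06" --pt "0 0 0 0 -0.017 0.001 0.06" --pt "0 0 0 0 -0.019 0.001 0.06" --pt "0 0 0 0 -0.0195 0.001 0.06" --pt "0 0 0 0 -0.0195 0.001 0.06" --pt "0 0 0 0 -0.01 0.001 0.06" --pt "0 0 0 0 0.005 0.001 0.06" --pt "0 0 0 0 0.006 -0.04 0.06"

```text
clock: 4.6
position: [0.4378, -0.1081, 0.0469]
ee_rot: [-0.619, 0.785, 0.003, -0.003]
ft_force: [0.4, -0.5, 0.2]
grip_width: 0.704
```

Run:
```python
from h import *
o=manip.get_obs();print(o['clock'],o['position'],w2s(o['position']))
print(move(s2w(-.31,0.06),.14,A-90),move(s2w(-.31,0.0),.14,A-90))
```

```text
4.6 [ 0.43780928 -0.10806863  0.04693438] [-0.19642321  0.08621887]
(array([  0.37,   0.39, -89.97]), array([ 0.1136, -0.0254, -0.0933])) (array([  0.37,   0.39, -89.97]), array([ 0.1136, -0.0854, -0.0938]))
```

Call:
move_arm --pt "0 0 0 0 0 -0.04 0.05" --pt "0 0 0 0 0 -0.08 0.05" --pt "0 0 -8 0.02 -0.005 -0.093 0.05" --pt "0 0 -16 0.045 -0.015 -0.093 0.05" --pt "0 0 -24 0.07 -0.035 -0.093 0.05" --pt "0 0 -32 0.095 -0.06 -0.093 0.05" --pt "0 0 -40 0.113 -0.085 -0.093 0.05" --pt "0 0 -48 0.113 -0.085 -0.093 0.05" --pt "0 0 -56 0.113 -0.085 -0.093 0.05" --pt "0 0 -64 0.113 -0.085 -0.093 0.05"

```text
clock: 5.6
position: [0.499, -0.2386, 0.1434]
ee_rot: [0.942, -0.335, 0.0, -0.0]
ft_force: [0.3, 0.3, -0.1]
grip_width: 0.585
```

Run:
```python
from h import *
o=manip.get_obs();print(o['clock'],o['position'],w2s(o['position']),o['joint_pos'])
print(move(s2w(-.31,0.0),.14,A-90))
```

```text
5.6 [ 0.49895328 -0.23863578  0.14338026] [-0.309109   -0.00371602] [ 0.72703803  0.27237375 -0.42019507  1.74691403  0.12064047  1.14705136
 -0.41232836]
(array([-1.000e-02, -4.000e-02, -2.565e+01]), array([-0.003 ,  0.0024,  0.0034]))
```

Call:
move_arm --pt "0 0 -8 -0.003 0.002 0.003 0.05" --pt "0 0 -16 -0.003 0.002 0.003 0.05" --pt "0 0 -24 -0.003 0.002 0.003 0.05" --pt "0 0 -25.6 -0.003 0.002 0.003 0.05" --pt "0 0 -25.6 -0.003 0.002 0.003 0.05"

```text
clock: 6.1
position: [0.4954, -0.2383, 0.1405]
ee_rot: [0.993, -0.122, 0.0, 0.0]
ft_force: [0.6, -0.3, 0.4]
grip_width: 0.589
```

Run:
```python
from h import *
o=manip.get_obs();print(o['clock'],o['position'],w2s(o['position']),o['joint_pos'])
print(move(s2w(-.31,0.0),.01,A-90))
im=cams.camera("top")[:,:,::-1]
cv2.imwrite("pics/t3.png",cv2.resize(im[160:310,230:430],None,fx=4,fy=4,interpolation=cv2.INTER_CUBIC))
```

```text
6.1 [ 0.49536671 -0.23833481  0.14050741] [-3.09653616e-01 -1.58284137e-04] [ 0.77770096  0.27555723 -0.47600331  1.75602702  0.13768796  1.14232856
  0.01506897]
(array([ 0.01, -0.03, -0.52]), array([-0.0002,  0.0003,  0.1305]))
```

View pics/t3.png

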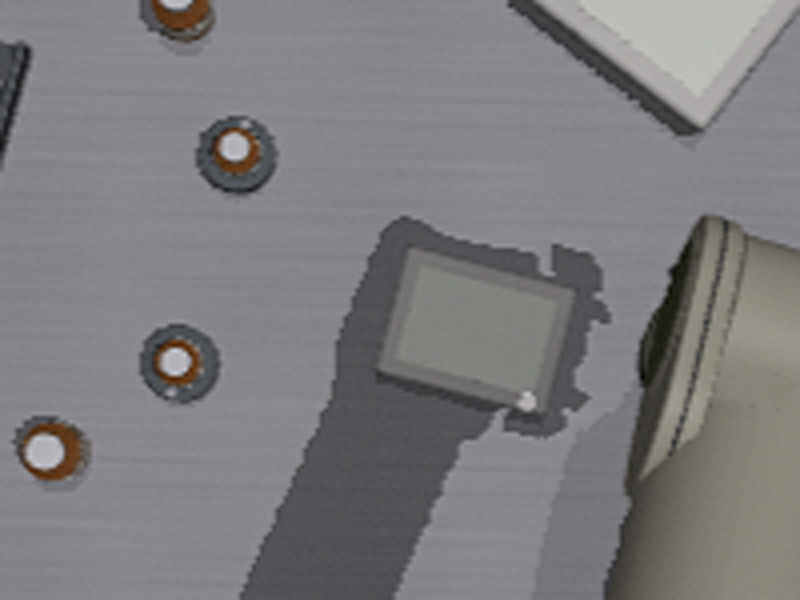

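The tin is in shadow but fully visible, with lid corners at crop (410,248), (575,290), (545,411) and (379,371). The collars are at (236,154) and (179,363).

Run:
```python
from h import *
f=lambda a:(np.array(a)+.5)/4-.5+np.array([230,160])
e=np.array([w2s(p) for p in px2w("top",f([(410,248),(575,290),(545,411),(379,371)]),.032)]);print(e,e.mean(0))
v=e[0]+e[3]-e[1]-e[2];print(np.degrees(np.arctan2(v[1],v[0])))
g=np.array([w2s(p) for p in px2w("top",f([(236.5,154.5),(180,363)]),.013)]);print(g)
```

```text
[[-0.13265482 -0.04131781]
 [-0.24828291 -0.0425196 ]
 [-0.2494731   0.04218872]
 [-0.13390795  0.04508055]] [-0.19107969  0.00085796]
1.0144016699147302
[[ 0.00035604 -0.07495503]
 [ 0.00011069  0.07455325]]
```

The tin is centred to about 1 mm and 1°. Next I lower the fingers behind it and push.

Call:
move_arm --pt "0 0 -0.5 0 0 0.04 0.05" --pt "0 0 -0.5 0 0 0.08 0.05" --pt "0 0 -0.5 0 0 0.11 0.05" --pt "0 0 -0.5 0 0 0.125 0.05" --pt "0 0 -0.5 0 0 0.13 0.05" --pt "0 0 -0.5 0 -0.01 0.13 0.05" --pt "0 0 -0.5 0 -0.02 0.13 0.05" --pt "0 0 -0.5 0 -0.03 0.13 0.05" --pt "0 0 -0.5 0 -0.04 0.13 0.05" --pt "0 0 -0.5 0 -0.045 0.13 0.05"

```text
clock: 7.15
position: [0.5071, -0.1931, 0.0109]
ee_rot: [0.993, -0.116, 0.001, 0.0]
ft_force: [-0.3, 0.4, 0.6]
grip_width: 0.585
```

Run:
```python
from h import *
o=manip.get_obs();print(o['clock'],o['position'],w2s(o['position']),o['ft_force'],o['grip_width'])
print(move(s2w(-.14,-0.0003),.01,A-90))
```

```text
7.15 [ 0.50707636 -0.19308277  0.01093659] [-0.26291833 -0.00098051] [-0.34827537  0.39529666  0.59339227] 0.5850427356877335
(array([-0.  , -0.06,  0.22]), array([-0.0002, -0.1229,  0.0009]))
```

Call:
move_arm --pt "0 0 0.2 0 -0.006 0.001 0.05" --pt "0 0 0.2 0 -0.014 0.001 0.05" --pt "0 0 0.2 0 -0.022 0.001 0.05" --pt "0 0 0.2 0 -0.03 0.001 0.05" --pt "0 0 0.2 0 -0.038 0.001 0.05" --pt "0 0 0.2 0 -0.046 0.001 0.05" --pt "0 0 0.2 0 -0.054 0.001 0.05" --pt "0 0 0.2 0 -0.062 0.001 0.05" --pt "0 0 0.2 0 -0.068 0.001 0.05" --pt "0 0 0.2 0 -0.07 0.001 0.05"

```text
clock: 8.15
position: [0.5228, -0.1262, 0.0095]
ee_rot: [0.993, -0.118, 0.0, 0.0]
ft_force: [-1.7, -5.5, 4.1]
grip_width: 0.586
```

Run:
```python
from h import *
o=manip.get_obs();print(o['clock'],o['position'],w2s(o['position']),o['ft_force'],o['grip_width'])
print(move(s2w(0,0),.01,A-90))
im=cams.camera("top")[:,:,::-1]
cv2.imwrite("pics/t4.png",cv2.resize(im[160:310,230:430],None,fx=4,fy=4,interpolation=cv2.INTER_CUBIC))
```

```text
8.15 [ 0.5227566  -0.12615724  0.00953077] [-0.19418148 -0.00060405] [-1.73759463 -5.53891157  4.12833061] 0.5864155743430656
(array([ 0.02, -0.02, -0.05]), array([-0.0008, -0.1942, -0.0005]))
```

View pics/t4.png

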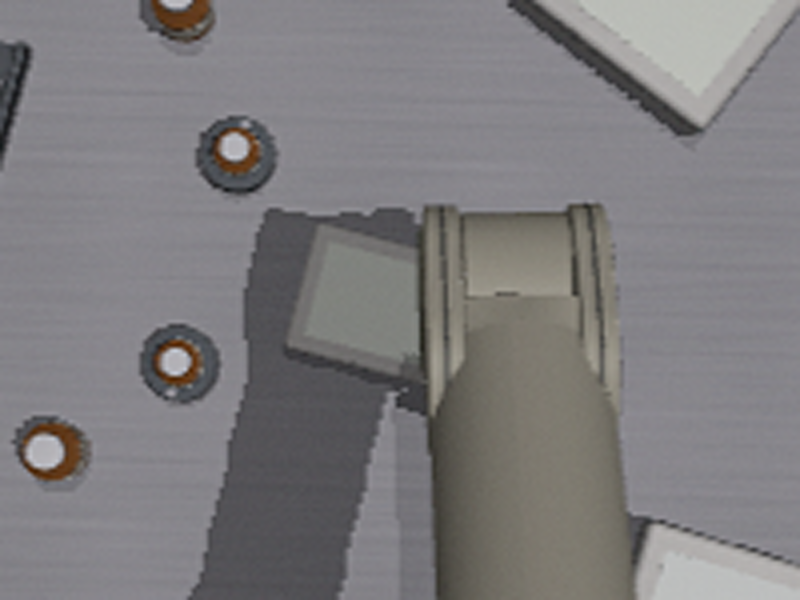

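The tin's front lid corners are at crop (319,225) and (289,348), with its sides running back to (420,250) and (400,376).

Run:
```python
from h import *
f=lambda a:(np.array(a)+.5)/4-.5+np.array([230,160])
e=np.array([w2s(p) for p in px2w("top",f([(319,225),(289,348),(420,250),(400,376)]),.032)]);print(e)
d=e[0]-e[1];print(np.degrees(np.arctan2(d[0],-d[1])),(e[0]+e[1])/2, [np.degrees(np.arctan2(*(e[i]-e[i+2])[::-1])) for i in(0,1)])
```

```text
[[-0.06867118 -0.04054427]
 [-0.07078819  0.04579169]
 [-0.1395828  -0.04175102]
 [-0.14854759  0.04467445]]
1.4046483715056919 [-0.06972969  0.00262371] [np.float64(0.9749509921774163), np.float64(0.823161751786134)]
```

The front is about 2.5 mm toward +y with roughly 1° of yaw. I'll trim 1.3° during the push into the gap and watch the force.

Call:
move_arm --pt "0 0 0.4 0 -0.006 0 0.05" --pt "0 0 0.9 0 -0.014 0 0.05" --pt "0 0 1.3 0.0005 -0.022 0 0.05" --pt "0 0 1.3 0.001 -0.03 0 0.05" --pt "0 0 1.3 0.001 -0.038 0 0.05" --pt "0 0 1.3 0.001 -0.046 0 0.05" --pt "0 0 1.3 0.001 -0.054 0 0.05" --pt "0 0 1.3 0.001 -0.06 0 0.05" --pt "0 0 1.3 0.001 -0.063 0 0.05" --pt "0 0 1.3 0.001 -0.064 0 0.05"

```text
clock: 9.2
position: [0.5384, -0.0647, 0.0093]
ee_rot: [0.992, -0.129, -0.0, 0.0]
ft_force: [-1.7, -6.2, 3.8]
grip_width: 0.585
```

Run:
```python
from h import *
o=manip.get_obs();print(o['clock'],o['position'],w2s(o['position']),o['ft_force'],o['torque'])
print(move(s2w(.029,-.001),.01,A-90))
im=cams.camera("top")[:,:,::-1]
cv2.imwrite("pics/t5.png",cv2.resize(im[160:310,230:430],None,fx=4,fy=4,interpolation=cv2.INTER_CUBIC))
```

```text
9.2 [ 0.53841427 -0.06470444  0.00933229] [-0.13077141 -0.00148323] [-1.65518421 -6.20716267  3.77037125] [-1.12647041  0.3433645  -0.0166779 ]
(array([ 0.03,  0.01, -1.38]), array([-0.0043, -0.1597, -0.0007]))
```

View pics/t5.png

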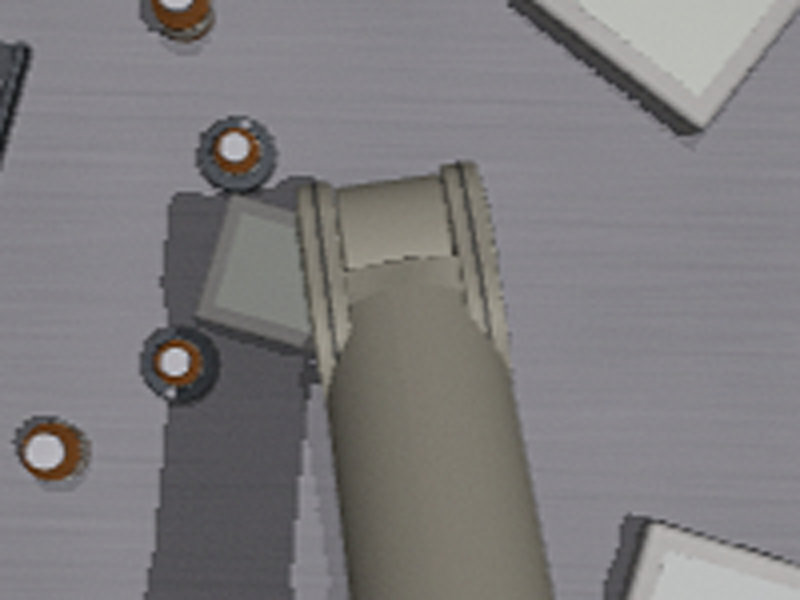

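The tin's front is entering the gap, with lid corners at crop (234,195) and (199,316). The force is still plain sliding friction at 6 N.

Run:
```python
from h import *
f=lambda a:(np.array(a)+.5)/4-.5+np.array([230,160])
e=np.array([w2s(p) for p in px2w("top",f([(234,195),(199,316),(298,213),(305,347)]),.032)]);print(e)
print((e[0]+e[1])/2, [np.degrees(np.arctan2(*(e[i]-e[i+2])[::-1])) for i in(0,1)])
```

```text
[[-0.00721788 -0.04546038]
 [-0.00588495  0.04058438]
 [-0.05268656 -0.04479351]
 [-0.08112078  0.04232307]]
[-0.00655141 -0.002438  ] [np.float64(-0.8402727557153912), np.float64(-1.3238660441510188)]
```

Now the yaw is about -1.1° and the front is at -2.4 mm. I'll trim back 0.9° and continue.

Call:
move_arm --pt "0 0 -0.3 0 -0.005 0 0.05" --pt "0 0 -0.6 0 -0.01 0 0.05" --pt "0 0 -0.9 -0.0005 -0.016 0 0.05" --pt "0 0 -0.9 -0.001 -0.024 0 0.05" --pt "0 0 -0.9 -0.001 -0.032 0 0.05" --pt "0 0 -0.9 -0.001 -0.04 0 0.05" --pt "0 0 -0.9 -0.001 -0.048 0 0.05" --pt "0 0 -0.9 -0.001 -0.056 0 0.05" --pt "0 0 -0.9 -0.001 -0.064 0 0.05" --pt "0 0 -0.9 -0.0015 -0.072 0 0.05"

```text
clock: 10.25
position: [0.5554, 0.0049, 0.0092]
ee_rot: [0.993, -0.122, -0.0, 0.0]
ft_force: [-1.0, -5.4, 4.2]
grip_width: 0.586
```

Run:
```python
from h import *
o=manip.get_obs();print(o['clock'],o['position'],w2s(o['position']),o['ft_force'],o['torque'])
print(move(s2w(.029,-.001),.01,A-90))
im=cams.camera("top")[:,:,::-1]
cv2.imwrite("pics/t6.png",cv2.resize(im[160:310,200:400],None,fx=4,fy=4,interpolation=cv2.INTER_CUBIC))
```

```text
10.25 [0.55540038 0.00494076 0.00923079] [-0.05908518 -0.00174166] [-1.01299066 -5.43879328  4.21507659] [-1.13833036  0.27557045 -0.02572893]
(array([ 0.04,  0.02, -0.52]), array([-0.0015, -0.0881, -0.0008]))
```

View pics/t6.png

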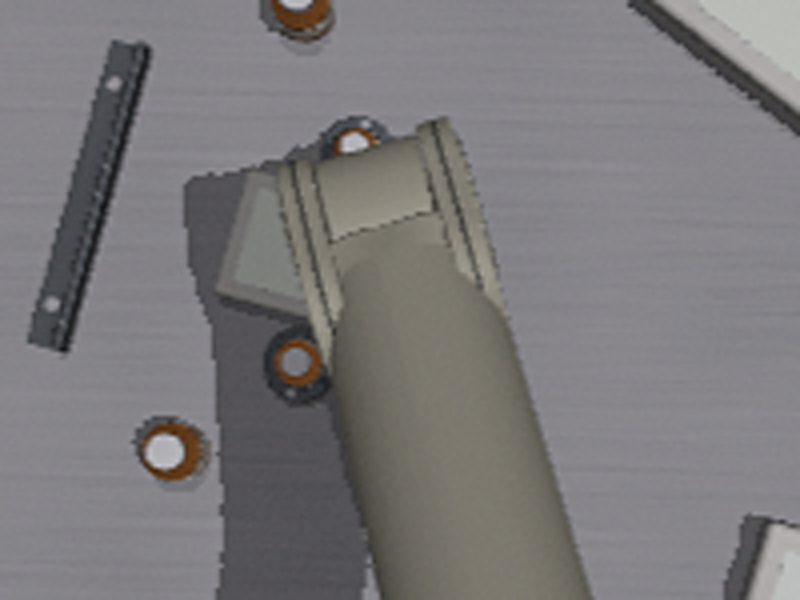

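The tin is halfway through, with its front corners at crop (253,173) and (219,290) and the rail's near face ahead from (150,45) to (67,350). The force is unchanged, so I continue.

Call:
move_arm --pt "0 0 -0.1 0 -0.007 0 0.05" --pt "0 0 -0.2 0 -0.015 0 0.05" --pt "0 0 -0.2 0 -0.023 0 0.05" --pt "0 0 -0.2 0 -0.031 0 0.05" --pt "0 0 -0.2 -0.0005 -0.039 0 0.05" --pt "0 0 -0.2 -0.0005 -0.047 0 0.05" --pt "0 0 -0.2 -0.001 -0.055 0 0.05" --pt "0 0 -0.2 -0.001 -0.063 0 0.05" --pt "0 0 -0.2 -0.001 -0.07 0 0.05" --pt "0 0 -0.2 -0.001 -0.075 0 0.05"

```text
clock: 11.3
position: [0.5724, 0.0782, 0.0091]
ee_rot: [0.993, -0.12, -0.0, 0.0]
ft_force: [-0.7, -4.6, 3.9]
grip_width: 0.586
```

Run:
```python
from h import *
o=manip.get_obs();print(o['clock'],w2s(o['position']),o['ft_force'],o['torque'])
print(move(s2w(.029,-.001),.01,A-90))
```

```text
11.3 [ 0.01612051 -0.00116142] [-0.65575644 -4.58401316  3.93780272] [-1.1059888   0.31004064 -0.00498165]
(array([ 0.04,  0.04, -0.29]), array([-0.0002, -0.0129, -0.0009]))
```

Now a slow creep to contact, 1.5 mm per row.

Call:
move_arm --pt "0 0 0 0 -0.003 0 0.05" --pt "0 0 0 0 -0.006 0 0.05" --pt "0 0 0 0 -0.0085 0 0.05" --pt "0 0 0 0 -0.01 0 0.05" --pt "0 0 0 0 -0.011 0 0.05" --pt "0 0 0 0 -0.012 0 0.05"

```text
clock: 11.9
position: [0.5753, 0.0897, 0.0091]
ee_rot: [0.993, -0.12, -0.0, 0.0]
ft_force: [-1.7, -4.9, 3.3]
grip_width: 0.583
```

Call:
move_arm --pt "0 0 0 0 -0.001 0 0.05" --pt "0 0 0 0 -0.002 0 0.05" --pt "0 0 0 0 -0.002 0 0.05"

```text
clock: 12.2
position: [0.5758, 0.0919, 0.0091]
ee_rot: [0.993, -0.12, -0.0, 0.0]
ft_force: [-1.1, -3.6, 1.4]
grip_width: 0.584
```

Call:
move_arm --pt "0 0 0 0 -0.001 0 0.05" --pt "0 0 0 0 -0.002 0 0.05" --pt "0 0 0 0 -0.002 0 0.05"

```text
clock: 12.5
position: [0.576, 0.0927, 0.0091]
ee_rot: [0.993, -0.12, -0.0, 0.001]
ft_force: [-2.6, -8.2, 4.7]
grip_width: 0.588
```

Call:
move_arm --pt "0 0 0 0 -0.001 0 0.05" --pt "0 0 0 0 -0.0015 0 0.05" --pt "0 0 0 0 -0.0015 0 0.05"

```text
clock: 12.8
position: [0.5761, 0.0928, 0.0091]
ee_rot: [0.993, -0.121, -0.001, 0.002]
ft_force: [-5.5, -12.6, 8.8]
grip_width: 0.588
```

The position has stalled and the force is rising, so the tin is on the rail. A little more push will seat it square.

Call:
move_arm --pt "0 0 0 0 -0.001 0 0.05" --pt "0 0 0 0 -0.002 0 0.05" --pt "0 0 0 0 -0.002 0 0.05"

```text
clock: 13.1
position: [0.5761, 0.0928, 0.009]
ee_rot: [0.993, -0.121, -0.001, 0.003]
ft_force: [-9.5, -18.8, 13.2]
grip_width: 0.585
```

Run:
```python
from h import *
o=manip.get_obs();print(o['clock'],w2s(o['position']),o['ft_force'],o['torque'],R.from_quat(o['ee_rot']).as_matrix()[:,0])
```

```text
13.1 [ 0.03114741 -0.00134751] [ -9.50551489 -18.81560726  13.16695713] [-3.58274335  2.06008113  0.37236085] [ 0.97067304 -0.24039449 -0.00208351]
```

Call:
move_arm --pt "0 0 0 0 0.004 0 0.05" --pt "0 0 0 0 0.01 0 0.05" --pt "0 0 0 0 0.02 0 0.05" --pt "0 0 0 0 0.02 -0.04 0.05" --pt "0 0 0 0 0.02 -0.08 0.05" --pt "0 0 0 0 0.02 -0.12 0.05" --pt "0 0 0 0 0.06 -0.15 0.05" --pt "0 0 0 0 0.11 -0.15 0.05" --pt "0 0 0 0 0.16 -0.15 0.05" --pt "0 0 0 0 0.21 -0.15 0.05"

```text
clock: 14.1
position: [0.5266, -0.1083, 0.1596]
ee_rot: [0.993, -0.12, 0.001, -0.0]
ft_force: [1.2, -0.4, 1.3]
grip_width: 0.588
```

Run:
```python
from h import *
im=cams.camera("top")[:,:,::-1]
cv2.imwrite("pics/t7.png",cv2.resize(im[140:290,130:330],None,fx=4,fy=4,interpolation=cv2.INTER_CUBIC))
```

```text
(no output)
```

View pics/t7.png

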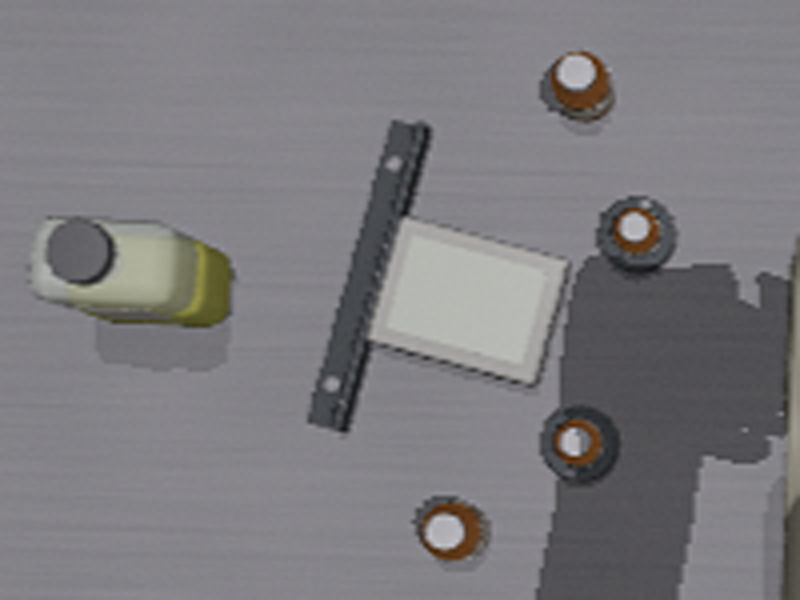

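The tin lies against the rail, flat and behind both holders, and the vials and bottle are where they were. Its lid corners are at crop (402,217), (570,261), (538,385) and (370,341). I'll check the numbers.

Run:
```python
from h import *
f=lambda a:(np.array(a)+.5)/4-.5+np.array([130,140])
e=np.array([w2s(p) for p in px2w("top",f([(402,217),(570,261),(538,385),(370,341)]),.032)]);print(e,e.mean(0))
for a,b in((0,1),(3,2)): print(np.degrees(np.arctan2(*(e[a]-e[b])[::-1])))
d=e[0]-e[3];print(np.degrees(np.arctan2(d[0],-d[1])))
r=np.array([w2s(p) for p in px2w("top",f([(430,126),(347,433)]),0)]);print(r)
a=cv2.imread("pics/top0.png").astype(int);b=cams.camera("top")[:,:,::-1].astype(int)
D=(abs(a-b).max(2)>40).astype(np.uint8);D=cv2.morphologyEx(D,cv2.MORPH_OPEN,np.ones((3,3)))
n,l,s,c=cv2.connectedComponentsWithStats(D);print(s[1:][s[1:,4]>15])
```

```text
[[ 0.15702675 -0.04306915]
 [ 0.0376159  -0.04347629]
 [ 0.03628909  0.04408519]
 [ 0.15530919  0.0447126 ]] [0.09656023 0.00056309]
0.19535656808738933
0.3020294541829148
1.1209204388972362
[[ 0.16199893 -0.11313896]
 [ 0.16022453  0.10966693]]
[[ 222  196   44   35  949]
 [ 336  199    5    5   21]
 [ 345  202   29    5   97]
 [ 232  206  102  197 7500]
 [ 326  233   46   43 1259]
 [ 324  269   16   99  947]
 [ 382  313  130   71 4072]
 [ 339  350   38   49 1281]
 [ 471  366  169  114 5880]
 [ 284  368   35   23  644]
 [ 289  392   28   17  334]
 [ 627  402    5    4   17]
 [ 240  404    6    7   31]
 [ 319  406   64   24  774]
 [ 617  415   14    8   59]
 [ 237  417   14   20  181]
 [ 298  429    7    6   32]
 [ 278  437    8   10   52]
 [ 288  438    6    5   25]
 [ 255  442   14   19  155]
 [ 273  451   12    7   62]
 [ 318  453   27   27  447]
 [ 252  462   12   18   84]
 [ 621  467    5    5   22]]
```

The tin centre measures about 4 mm short of the rail by lid pixels, while the force showed firm contact. I'll check the seam enlarged, comparing the rail's free and covered near face.

Run:
```python
from h import *
im=np.mean([cams.camera("top")[:,:,::-1].astype(float) for _ in range(6)],0).astype(np.uint8)
cv2.imwrite("pics/t8.png",cv2.resize(im[168:250,205:265],None,fx=9,fy=7.2,interpolation=cv2.INTER_NEAREST))
# profiles across rail, station x from 120..200 mm at z=.031, various y
for y in (-.09,-.075,-.03,-.015,0,.015,.03,.07,.085):
    xs=np.arange(.140,.190,.002)
    P=np.array([np.r_[s2w(x,y),.031] for x in xs]); q=w2px("top",P).astype(np.float32)
    g=cv2.remap(im[:,:,1],q[:,0].reshape(1,-1),q[:,1].reshape(1,-1),cv2.INTER_LINEAR)
    print(y,g[0])
```

```text
-0.09 [133 133 133 133 134 137 114  71  33  52  79  87  75  72  74  75  76  76
  77  76  81 101 122 130 132]
-0.075 [133 134 135 133 134 126  98  58  37  40  64  68  62  56  83 116 134 139
 133 101  78  90 120 132 134]
-0.03 [184 184 183 180 171 165 164 167 151 118  86  80  64  59  69  73  74  74
  75  74  75  97 120 131 132]
-0.015 [183 183 183 180 173 164 163 163 150 108  82  66  55  62  69  73  74  75
  76  74  72  84 117 128 131]
0 [183 183 184 183 172 166 164 168 146 116  90  90  81  68  65  69  73  74
  74  73  72  93 114 129 132]
0.015 [183 183 184 177 169 162 164 163 153 112  84  68  58  62  68  74  74  74
  74  72  69  80 116 127 130]
0.03 [184 184 184 182 170 164 162 165 152 124  91  82  70  61  68  72  74  74
  74  73  71  70  92 124 131]
0.07 [133 132 131 130 131 128 113  74  44  42  76  81  72  57  67  72  74  74
  75  74  73  88 113 130 131]
0.085 [130 129 129 129 130 132 109  76  39  45  60  72  63  63  70  84  97 102
  90  78  74  79 113 127 131]
```

View pics/t8.png

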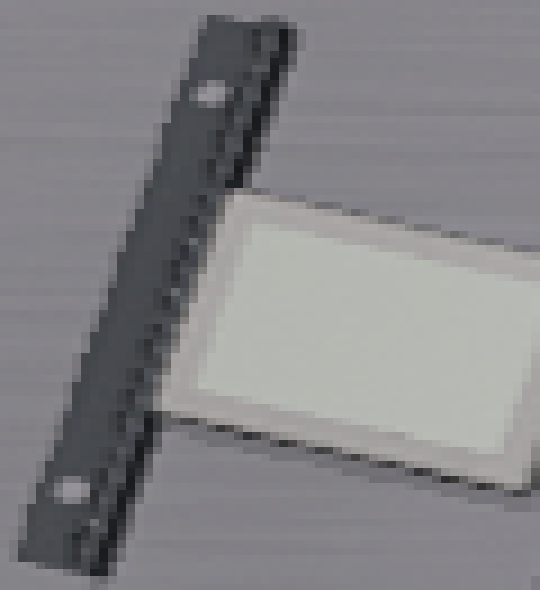

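The seam is closed. The dark near face of the rail, seen at 153–158 mm where the rail is free, is fully hidden along the tin's whole front. The lid edge meets the rail's chamfer at the same x for every y, so the tin is flush. The before/after difference shows no change at the vials, bottle or can.

```bash
python3 -c "
from workcell import manip
print(manip.get_obs()['clock'],manip.hand_in())"
```

```text
the job is handed in; nothing more can be done
14.5 None
```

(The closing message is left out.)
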